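Thread the electrode carrier round the bent arm of the titration stand

ROBOT

A 7-joint arm with a two-finger parallel gripper is mounted at the origin on the work surface. World frame = base frame: x ahead of the robot, y to its left, z up, the work surface at z = 0. Lengths are in m, angles in degrees, forces in N, time in s.
With the tool pointing down it reaches from about 0.425 to 0.875 m from the base axis. Payload 4.7 kg.
Tool frame: the origin (TCP) lies between the finger pads; the fingertips stand 22 mm ahead of it and the grasp point (between the pads) lies 3 mm ahead of it; z points along the fingers, y is the line along which they close (so a half turn about z gives the same grasp; the last joint's range is limited). The gripper opens to 87 mm and grips with 3 to 60 N. Pads are 19 mm wide; open, the fingers measure 117 mm over their backs; the gripper's body (75 mm by 190 mm) begins 51 mm behind the grasp point.
Start: joints at [-69.379, 18.392, -4.016, 83.108, 1.295, 78.541, -3.26], TCP at [0.22, 0.612, 0.245] pointing down, gripper open.
Joint ranges: [-163.93, 163.93], [-17.29, 119.83], [-79.2, 71.16], [3.27, 140.29], [-89.18, 269.18], [5.43, 117.66], [-154.24, 154.24]. Speed limits (degrees/s): [147.25, 147.25, 180, 180, 180, 180, 180].

INTERFACE

Orientations are given as a 3x3 rotation matrix whose columns are the frame's x, y, z axes.
In Python, from cell import read_state, eyes, workorder gives the robot as it stands.
- The arm moves only by the tool carry_out, never from a script. Its argument "rows" is a list of rows, each an object with "hand": the opening, from 0 (shut) to 1 (fully open); "translation": the shift along the tool's x, y, z in mm, a list of three; "yaw": the turn about the tool's z in degrees. In form: [{"hand": hand, "translation": [dx, dy, dz], "yaw": yaw}, ...]. A call has 1 to 8 rows; each row shifts and turns the commanded pose from where the row before left it, along the tool's axes as they then stand; what a row does not reach is not made up. A row lasts 1/8 s, in which the tool goes at most 62.5 mm and 10.7 degrees, less where a joint would pass 70% of its speed; a pose out of reach is approached as far as the arm can. A call with a gripper value outside its range is refused whole. The fingers move at their own pace and stop on an object; "squeeze" is the grip in N (left out, the last holds). Time passes only in rows, so rows that do not move let the fingers close. It gives the time, the measured TCP pose, the force, the opening and the grip force at its end, in the units of the state.
- read_state(): the state, without advancing time (a new reading comes with each control period).
- eyes.get_image(name): name is "side" or "top"; returns a dict with "frame" (480x640x3 uint8, red, green, blue), "z_map" (480x640 float32, m along the optical axis (not along the pixel's ray), 0 where there is no reading), "K" (3x3 intrinsics, pixels), "k1" (the pictures are not rectified: a ray, as slopes to the right and down, at radius r is drawn at 1 + k1 r^2 times it, then the intrinsics apply), "pose" (4x4, takes a point from camera to world coordinates). Camera axes: x right, y up, looking along -z (the intrinsics and any distortion apply to the point x, -y, -z); pixel columns grow to the right and rows downward; lengths in m; the calibration is good to about 2 mm. A picture is of the moment at which its call begins.
- workorder.close_job(): hands the job in; it is judged then, once.
The state is a dict: "time_s": time; "joint_positions": joint angles; "joint_velocities": joint speeds; "joint_torque": joint torques, N m; "tcp_pos": TCP position; "tcp_rot": TCP orientation; "wrist_force": force on the tool from outside, world axes, zero at the start; "torque": the same for the moment, N m; "gripper_width": finger opening in m; "finger_force": force on a finger pad.
Only numpy, scipy, OpenCV 4.12 (cv2) and the standard library are available. Lean on these libraries where they do the work, as an engineer would, in place of code of your own. Each camera call takes 0.05 s, during which the arm holds its last target. There are 200 camera calls.

TASK

Take the drilled blue electrode carrier from the bench, thread it onto the free end of the stirrer stand's bent steel arm, and slide it round the bend until it sits flush against the blue stop collar at the post, then let go of it so that it hangs there upright. Work gently by feel: its clamp was set by hand, so the arm sits a little aside and higher or lower than measured; never force the carrier, the arm or the stand with more than about 15 N, and leave the beaker and the other things on the bench where they are.

Things in the scene. Friction and masses are not known exactly. Their poses are not given: they have to be found in the camera images.
- stand: White stirrer unit (130 x 190 mm, 63 mm tall, fixed) with an upright steel post. Origin: on the post's axis at bench level, z up. Clamped to the post is a bent arm: a level round steel rod, 13 mm thick, axis nominally 180 mm above the bench (clamp 32 x 38 x 34 mm; post top at 210 mm). This pose is the unit's and does not show how the arm is set. Put no more than 15 N on the stand or arm.
- home (a point): Middle of the carrier's bore when flush on the stop collar (light blue, 26 mm across, its face at y = -32 mm in the stand frame; rubbery, gives 3 mm at 6 N, then hard): (0,-49,180) mm in the stand frame, axes as the stand. This and the next four points are fixed to the unit and give the rod's axis with the arm set nominally.
- inner_leg (a point): (0,-95,180) mm in the stand frame: on the straight leg, which runs from the post along -y to (0,-110) mm, where the bend begins. Axes as the stand.
- bend_center (a point): Centre of the bend, (-70,-110,180) mm in the stand frame: from (0,-110) the rod's axis bends 60 degrees towards -x at 70 mm radius about this point, as far as (-35,-170.6) mm. Axes as the stand.
- outer_leg (a point): (-74.0,-193.1,180) mm in the stand frame: on the straight outer leg, 40 mm back from the tip. The leg runs from (-35,-170.6) mm along (-0.866,-0.5) for 85 mm to the tip. Axes as the stand.
- nominal_tip (a point): Free tip of the arm set nominally: (-108.6,-213.1,180) mm in the stand frame; the last 22 mm taper evenly to a 4 mm blunt point. In fact the clamp was set by hand: the whole arm is swivelled about the post by up to 0.042 rad and sits up to 6.5 mm higher or lower (always level), both unmeasured, so the real tip is up to 10 mm aside and 6.5 mm up or down. Allowed loads do not shift it.
- carrier_center (a point): Centre of the loose electrode carrier, a light-blue plastic block with a thin white band, half-way up, 28 mm above its underside: 34 mm long (its x), 38 mm wide (its y; grip it across this width), 56 mm tall, 0.10 to 0.20 kg, standing upright on the bench, z up. Its weight is low, so it hangs upright on the rod.
- carrier_bore (a point): Centre of the carrier's bore, 34 mm above its underside, axes as carrier_center. The bore runs right through along x, 15.5 mm in diameter over the middle 12 mm, flaring evenly to 30 mm at both mouths; the ends are alike and either may go first.
- beaker: Small glass beaker, 60 mm across, 52 mm tall, standing on the stirrer unit under the arm; leave alone. Origin: centre of its underside.
- amber_bottle: Amber bottle with black cap, 60 mm across, 115 mm tall; bystander.
- blue_cap_jar: White jar with blue cap, 72 mm across, 105 mm tall; bystander.
- pink_cap_bottle: Small amber bottle with pink cap, 48 mm across, 85 mm tall; bystander.
- dish: Shallow white tray, 80 x 110 x 18 mm; bystander.
- screwdriver: Small screwdriver lying on the bench; bystander.
- yellow_cap_jar: White jar with yellow cap, 60 mm across, 90 mm tall; bystander.
There are look-alikes about, which are no part of the job. There is more than one size of the part that bears carrier_center; the job needs the largest.

How it is judged:
By the outcome, as a careful person would: the job done as asked, in the order asked, and still so for the second after the job is handed in, with the robot touching nothing.
It also fails if it takes over 72 s, if anything falls off the work surface, if the arm or the gripper's body presses on something with over 40 N, if the wrist force passes 120 N, or if a joint passes its speed limit or range.

## Working session

There is one attempt and no reset: what is moved stays moved. The work goes in short steps, Python scripts to look and compute and a tool call to move; the robot and the scene stay as the last step left them, time stands still between calls to the robot, and variables do not carry over. Pictures are saved under pics/ and viewed, at most 10 in all, crops included, and the job is handed in when it is done.

Besides the shell and the picture viewer there is one more tool, called by a JSON object that holds its "method" and its "body", one argument or row to a line. carry_out: Moves the arm, as the interface text tells. Its arguments: {"type":"object","properties":{"rows":{"type":"array"},"squeeze":{"type":"number"}},"required":["rows"]}

```bash
ls; mkdir -p pics; cat > h.py <<'E'
import numpy as np, cv2
from cell import read_state, eyes, workorder
def cloud(d):
    K=d["K"];z=d["z_map"];h,w=z.shape
    u,v=np.meshgrid(np.arange(w),np.arange(h))
    n=cv2.undistortPoints(np.stack([u,v],-1).reshape(-1,1,2).astype(float),np.array(K,float),np.array([d["k1"],0,0,0.])).reshape(h,w,2)
    P=np.stack([n[...,0]*z,-n[...,1]*z,-z],-1)
    T=np.array(d["pose"]); W=P@T[:3,:3].T+T[:3,3]; W[z==0]=np.nan
    return W
def save(d,name,box=None,s=1):
    f=d["frame"][:,:,::-1]
    if box: x0,y0,x1,y1=box; f=f[y0:y1,x0:x1]
    cv2.imwrite("pics/"+name,cv2.resize(f,None,fx=s,fy=s,interpolation=cv2.INTER_CUBIC))
E
python3 - <<'E'
from h import *
for n in("top","side"):
    d=eyes.get_image(n); save(d,n+"0.png"); np.savez(n+"0.npz",W=cloud(d),f=d["frame"]); print(n,d["pose"],d["K"],d["k1"])
print(read_state())
E
```

```text
pics
top [[-0.01420736  0.99600777 -0.08812868  0.46267383]
 [-0.99982186 -0.01524625 -0.01112637 -0.03147587]
 [-0.01242559  0.0879549   0.99604696  1.66537696]
 [ 0.          0.          0.          1.        ]] [[595.38384019   0.         322.29292237]
 [  0.         595.38384019 236.05103657]
 [  0.           0.           1.        ]] -0.10456326663328881
side [[ 0.68163453  0.5484726  -0.48430587  0.06132625]
 [-0.73165122  0.51797791 -0.44315391 -0.47765331]
 [ 0.00780196  0.65641198  0.75436227  0.91117305]
 [ 0.          0.          0.          1.        ]] [[447.7276802    0.         313.20350635]
 [  0.         447.7276802  240.24512972]
 [  0.           0.           1.        ]] -0.03548773192106035
{'time_s': 0.1, 'joint_positions': array([-69.38024133,  18.43374017,  -4.01513779,  83.16778128,
         1.29575751,  78.54261481,  -3.25971328]), 'joint_velocities': array([-0.12831365, -0.19245264, -0.06478395, -0.13087838, -0.02643611,
       -0.03584421, -0.06495025]), 'joint_torque': array([-4.99817088e-04, -4.92573667e+01, -4.05964544e-01, -3.13399243e+01,
       -6.40377402e-02,  3.95851058e-02,  7.33568982e-05]), 'tcp_pos': array([0.22020172, 0.61106836, 0.24358412]), 'tcp_rot': array([[-9.40821052e-01,  3.38903405e-01, -4.79102863e-04],
       [ 3.38903725e-01,  9.40819592e-01, -1.66140599e-03],
       [-1.12306788e-04, -1.72545548e-03, -9.99998505e-01]]), 'wrist_force': array([-0.56338262,  0.41187914,  0.22380674]), 'torque': array([0.02631786, 0.00413068, 0.01240792]), 'finger_force': 0.0, 'gripper_width': 0.08723671057130851}
```

View pics/top0.png

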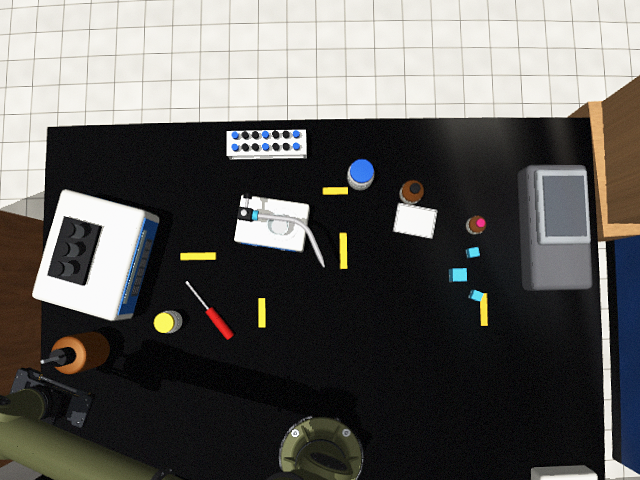

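View pics/side0.png

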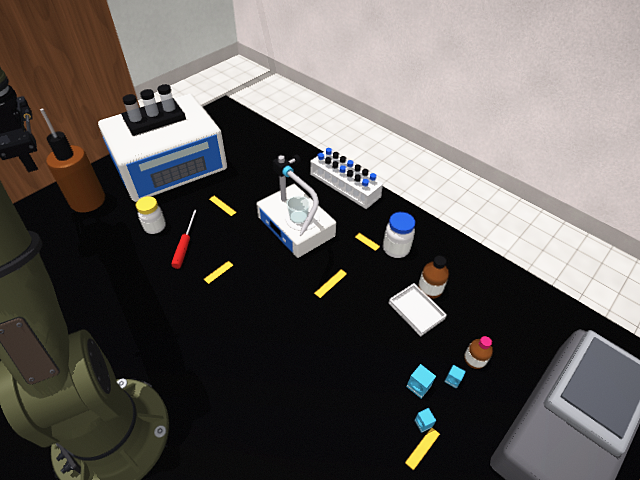

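The three blue blocks in the top view are at (458,275), (473,252) and (477,296). The one at (458,275) looks largest. I'll measure all three, along with the stand.

```bash
python3 - <<'E'
from h import *
d=np.load("top0.npz");W=d["W"];f=d["f"].astype(int)
s=np.load("side0.npz");Ws=s["W"];fs=s["f"].astype(int)
def blue(f): 
    h=cv2.cvtColor(f.astype(np.uint8),cv2.COLOR_RGB2HSV); return ((h[...,0]>85)&(h[...,0]<102)&(h[...,1]>90)&(h[...,2]>80)).astype(np.uint8)
for nm,WW,ff in(("top",W,f),("side",Ws,fs)):
    n,l,st,c=cv2.connectedComponentsWithStats(blue(ff))
    for i in range(1,n):
        if st[i,4]<25: continue
        P=WW[l==i]; P=P[~np.isnan(P[:,0])]
        zt=np.percentile(P[:,2],95); Q=P[abs(P[:,2]-zt)<.006]
        r=cv2.minAreaRect((Q[:,:2]*1000).astype(np.float32))
        print(nm,st[i],c[i].round(),"ztop",zt.round(4),"rect",np.round(r[0],1),np.round(r[1],1),round(r[2],1))
# stand: points in region
for nm,WW in(("top",W),("side",Ws)):
    m=(abs(WW[...,0]-.6)<.25)&(abs(WW[...,1]-.1)<.3)
    b=m&(abs(WW[...,2]-.063)<.005)
    n,l,st,c=cv2.connectedComponentsWithStats(b.astype(np.uint8)); i=1+np.argmax(st[1:,4])
    P=WW[l==i]; print(nm,"base",cv2.minAreaRect((P[:,:2]*1000).astype(np.float32)),np.median(P[:,2]))
    a=m&(WW[...,2]>.165)&(WW[...,2]<.24)&(WW[...,0]<.75)
    P=WW[a]; o=np.argsort(P[:,1]); print(len(P)); print(P[o][::max(1,len(P)//45)].round(3).tolist())
d=dict(frame=f.astype(np.uint8)); 
a=d["frame"][230:320,430:510,::-1]; b=fs.astype(np.uint8)[350:440,400:480,::-1]
cv2.imwrite("pics/c1.png",cv2.resize(np.hstack([a,b]),None,fx=5,fy=5,interpolation=cv2.INTER_CUBIC))
E
```

```text
top [252 210   7  11  52] [254. 215.] ztop 0.1955 rect [648.4 154.7] [12.1 20.3] 79.1
top [466 247  14  11 125] [473. 252.] ztop 0.0459 rect [ 557.8 -427.9] [22.2 26.5] 5.2
top [449 268  18  14 242] [458. 274.] ztop 0.061 rect [ 496.3 -381.9] [39.  32.6] 88.8
top [469 290  14  12 118] [476. 295.] ztop 0.0452 rect [ 437.7 -433. ] [27.1 23.3] 62.3
side [282 165  12  12  74] [287. 170.] ztop 0.1955 rect [651.6 153.4] [17.5 18.6] 80.8
side [406 364  30  35 560] [421. 380.] ztop 0.0591 rect [ 497.  -382.9] [38.6 35.9] 89.6
side [445 365  21  23 280] [455. 376.] ztop 0.0423 rect [ 559.2 -429.3] [26.4 26.8] 9.1
side [415 408  21  25 325] [425. 419.] ztop 0.0426 rect [ 440.5 -433.4] [28.5 25.4] 67.9
top base ((614.212646484375, 129.2606201171875), (189.40560913085938, 73.91898345947266), 81.5330810546875) 0.0626809682156877
816
[[0.524, -0.018, 0.182], [0.526, -0.013, 0.189], [0.541, -0.009, 0.188], [0.537, -0.006, 0.184], [0.567, -0.001, 0.182], [0.556, 0.001, 0.187], [0.554, 0.004, 0.182], [0.597, 0.008, 0.181], [0.579, 0.011, 0.184], [0.602, 0.016, 0.185], [0.594, 0.018, 0.184], [0.6, 0.0
[... 1283 characters left out ...]
0.633, 0.061, 0.18], [0.639, 0.07, 0.187], [0.637, 0.078, 0.186], [0.642, 0.086, 0.187], [0.642, 0.096, 0.184], [0.645, 0.106, 0.183], [0.645, 0.115, 0.187], [0.655, 0.126, 0.184], [0.65, 0.135, 0.185], [0.664, 0.145, 0.18], [0.656, 0.147, 0.194], [0.648, 0.15, 0.184], [0.658, 0.153, 0.192], [0.66, 0.158, 0.191], [0.641, 0.16, 0.198], [0.702, 0.161, 0.184], [0.7, 0.162, 0.182], [0.649, 0.164, 0.198], [0.668, 0.166, 0.198], [0.649, 0.167, 0.199], [0.639, 0.169, 0.188], [0.659, 0.171, 0.207], [0.702, 0.172, 0.194], [0.696, 0.173, 0.194], [0.655, 0.174, 0.198], [0.64, 0.176, 0.196], [0.641, 0.178, 0.197], [0.66, 0.182, 0.213], [0.655, 0.184, 0.211], [0.645, 0.189, 0.198], [0.644, 0.194, 0.171]]
```

View pics/c1.png

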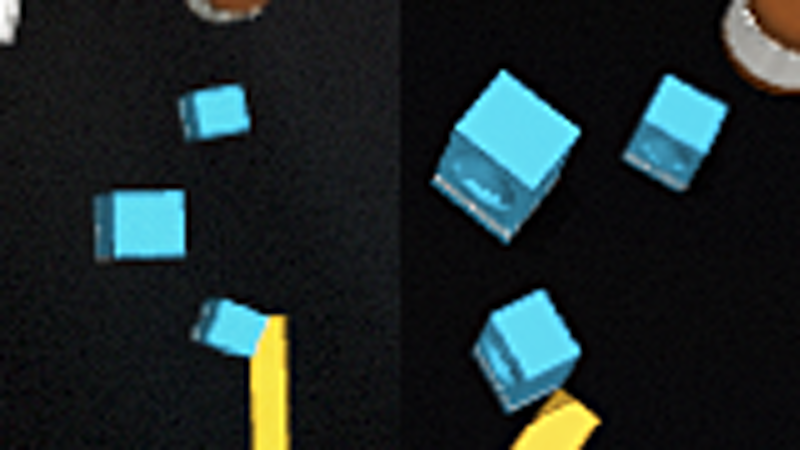

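The carrier is the block at top (458,275) and side (421,380). It has a 39 x 33 mm top at about 58 mm high, and its bore mouth faces the robot, so the bore runs along world x. The others, at (473,252) and (477,296) in the top view, are only about 26 mm across. Next I'll fit the arm and plan the approach.

```bash
cat >> h.py <<'E'
from scipy.optimize import least_squares
t=np.radians(np.linspace(0,60,25))
NOM=np.vstack([[[0,y] for y in np.linspace(-40,-108,25)],np.c_[-70+70*np.cos(t),-110-70*np.sin(t)],[[-35-.866*s,-170.6-.5*s] for s in np.linspace(2,85,30)]])/1000
RAD=np.r_[np.full(50,6.5),[6.5 if s<63 else 6.5-4.5*(s-63)/22 for s in np.linspace(2,85,30)]]/1000
def arm(p): # p: px,py,ang(rad),h
    c,s=np.cos(p[2]),np.sin(p[2]); return NOM@np.array([[c,s],[-s,c]])+p[:2]
def fit(P,p0):
    def r(p):
        A=arm(p); d=np.hypot(P[:,None,0]-A[:,0],P[:,None,1]-A[:,1]); i=d.argmin(1)
        return np.hypot(d.min(1),P[:,2]-p[3])-RAD[i]
    return least_squares(r,p0,loss="soft_l1",f_scale=.002)
def rows(dx,dy,dz,dyaw_world,n,ang):
    "world mm shift, world yaw change, tool-x world angle ang (tool down) -> n rows"
    out=[]
    for k in range(n):
        a=np.radians(ang+dyaw_world*k/n); x,y=dx/n,dy/n
        out.append(([round(x*np.cos(a)+y*np.sin(a),1),round(x*np.sin(a)-y*np.cos(a),1),round(-dz/n,1)],round(-dyaw_world/n,2)))
    return out
def toolang(st): R=st["tcp_rot"]; return np.degrees(np.arctan2(R[1,0],R[0,0]))
E
python3 - <<'E'
from h import *
Ps=[]
for n in("top","side"):
    W=np.load(n+"0.npz")["W"]; P=W.reshape(-1,3); P=P[~np.isnan(P[:,0])]
    P=P[(P[:,2]>.165)&(P[:,2]<.2)&(P[:,1]<.125)&(P[:,1]>-.05)&(P[:,0]>.48)&(P[:,0]<.68)]; Ps.append(P)
for P in Ps+[np.vstack(Ps)]:
    r=fit(P,[.655,.178,np.radians(-9),.18]); A=arm(r.x)
    print(len(P),r.x.round(4),np.degrees(r.x[2]).round(2),"rms",np.sqrt(np.mean(r.fun**2)).round(4),"tip",A[-1].round(4),"home",(A[0]+(A[0]-A[1])/np.linalg.norm(A[0]-A[1])*-.009).round(4))
    print(" minmax pts",P[:,:2].min(0),P[:,1].min())
print("A",rows(280,-312,0,-80,8,160.2)); print("B",rows(-3.5,-681,0,-80,16,80.2))
E
```

```text
423 [ 0.6529  0.179  -0.1339  0.1805] -7.67 rms 0.0023 tip [ 0.5168 -0.0177] home [0.6463 0.1304]
 minmax pts [ 0.51661318 -0.01816961] -0.018169608443400116
390 [ 0.6564  0.1784 -0.1329  0.1807] -7.61 rms 0.0011 tip [ 0.5205 -0.0184] home [0.6499 0.1299]
 minmax pts [ 0.5205002  -0.01950351] -0.01950351351294005
813 [ 0.6561  0.176  -0.1522  0.1807] -8.72 rms 0.002 tip [ 0.5165 -0.0182] home [0.6487 0.1275]
 minmax pts [ 0.51661318 -0.01950351] -0.01950351351294005
A [([np.float64(-46.1), np.float64(-24.8), 0.0], 10.0), ([np.float64(-49.8), np.float64(-16.4), 0.0], 10.0), ([np.float64(-51.9), np.float64(-7.6), 0.0], 10.0), ([np.float64(-52.4), np.float64(1.6), 0.0], 10.0), ([np.float64(-51.3), np.float64(10.6), 0.0], 10.0), ([np.float64(-48.7), np.float64(19.4), 0.0], 10.0), ([np.float64(-44.6), np.float64(27.5), 0.0], 10.0), ([np.float64(-39.1), np.float64(34.9), 0.0], 10.0)]
B [([np.float64(-42.0), np.float64(7.0), 0.0], 5.0), ([np.float64(-41.2), np.float64(10.7), 0.0], 5.0), ([np.float64(-40.1), np.float64(14.2), 0.0], 5.0), ([np.float64(-38.7), np.float64(17.7), 0.0], 5.0), ([np.float64(-37.0), np.float64(21.0), 0.0], 5.0), ([np.float64(-35.1), np.float64(24.1), 0.0], 5.0), ([np.float64(-32.8), np.float64(27.1), 0.0], 5.0), ([np.float64(-30.4), np.float64(29.8), 0.0], 5.0), ([np.float64(-27.6), np.float64(32.4), 0.0], 5.0), ([np.float64(-24.7), np.float64(34.7), 0.0], 5.0), ([np.float64(-21.6), np.float64(36.7), 0.0], 5.0), ([np.float64(-18.3), np.float64(38.4), 0.0], 5.0), ([np.float64(-14.9), np.float64(39.9), 0.0], 5.0), ([np.float64(-11.4), np.float64(41.0), 0.0], 5.0), ([np.float64(-7.8), np.float64(41.9), 0.0], 5.0), ([np.float64(-4.1), np.float64(42.4), 0.0], 5.0)]
```

{"method": "carry_out", "body": {
  "rows": [
    {"hand":1,"translation":[-46,-25,-5],"yaw":10},
    {"hand":1,"translation":[-50,-16,-5],"yaw":10},
    {"hand":1,"translation":[-52,-8,-5],"yaw":10},
    {"hand":1,"translation":[-52,2,-5],"yaw":10},
    {"hand":1,"translation":[-51,11,-5],"yaw":10},
    {"hand":1,"translation":[-49,19,-5],"yaw":10},
    {"hand":1,"translation":[-45,28,-5],"yaw":10},
    {"hand":1,"translation":[-39,35,-5],"yaw":10}
  ]
}}

```text
time_s: 1.1
tcp_pos: [0.5018, 0.2981, 0.2844]
tcp_rot: [[0.176, 0.984, -0.0], [0.984, -0.176, -0.0], [-0.0, -0.0, -1.0]]
wrist_force: [0.5, 0.0, 0.4]
gripper_width: 0.0869
finger_force: 0.0
```

{"method": "carry_out", "body": {
  "rows": [
    {"hand":1,"translation":[-42,7,0],"yaw":5},
    {"hand":1,"translation":[-41,11,0],"yaw":5},
    {"hand":1,"translation":[-40,14,0],"yaw":5},
    {"hand":1,"translation":[-39,18,0],"yaw":5},
    {"hand":1,"translation":[-37,21,0],"yaw":5},
    {"hand":1,"translation":[-35,24,0],"yaw":5},
    {"hand":1,"translation":[-33,27,0],"yaw":5},
    {"hand":1,"translation":[-30,30,0],"yaw":5}
  ]
}}

```text
time_s: 2.1
tcp_pos: [0.4994, -0.0435, 0.2847]
tcp_rot: [[0.767, 0.641, 0.001], [0.641, -0.767, 0.0], [0.001, 0.0, -1.0]]
wrist_force: [0.6, 0.4, 0.0]
gripper_width: 0.0871
finger_force: 0.0
```

{"method": "carry_out", "body": {
  "rows": [
    {"hand":1,"translation":[-28,32,0],"yaw":5},
    {"hand":1,"translation":[-25,35,0],"yaw":5},
    {"hand":1,"translation":[-22,37,0],"yaw":5},
    {"hand":1,"translation":[-18,38,0],"yaw":5},
    {"hand":1,"translation":[-15,40,0],"yaw":5},
    {"hand":1,"translation":[-11,41,0],"yaw":5},
    {"hand":1,"translation":[-8,42,0],"yaw":5},
    {"hand":1,"translation":[-4,42,0],"yaw":5}
  ]
}}

```text
time_s: 3.1
tcp_pos: [0.4965, -0.3838, 0.2847]
tcp_rot: [[1.0, -0.002, 0.0], [-0.002, -1.0, -0.0], [0.0, 0.0, -1.0]]
wrist_force: [-0.3, -0.1, 1.4]
gripper_width: 0.0872
finger_force: 0.0
```

{"method": "carry_out", "body": {
  "rows": [
    {"hand":1,"translation":[0,-1.5,50],"yaw":0},
    {"hand":1,"translation":[0,0,50],"yaw":0},
    {"hand":1,"translation":[0,0,45],"yaw":0},
    {"hand":1,"translation":[0,0,35],"yaw":0},
    {"hand":1,"translation":[0,0,25],"yaw":0},
    {"hand":1,"translation":[0,0,20],"yaw":0},
    {"hand":1,"translation":[0,0,12],"yaw":0},
    {"hand":1,"translation":[0,0,5],"yaw":0}
  ]
}}

```text
time_s: 4.1
tcp_pos: [0.4974, -0.3803, 0.0423]
tcp_rot: [[1.0, 0.003, -0.0], [0.003, -1.0, 0.0], [-0.0, -0.0, -1.0]]
wrist_force: [-0.5, -0.2, 0.3]
gripper_width: 0.0872
finger_force: 0.0
```

{"method": "carry_out", "body": {
  "rows": [
    {"hand":0.3,"translation":[0,0,0],"yaw":0},
    {"hand":0.3,"translation":[0,0,0],"yaw":0},
    {"hand":0.3,"translation":[0,0,0],"yaw":0},
    {"hand":0.3,"translation":[0,0,0],"yaw":0},
    {"hand":0.3,"translation":[0,0,0],"yaw":0},
    {"hand":0.3,"translation":[0,0,0],"yaw":0},
    {"hand":0.3,"translation":[0,0,0],"yaw":0}
  ],
  "squeeze": 15
}}

```text
time_s: 4.97
tcp_pos: [0.4976, -0.3802, 0.0427]
tcp_rot: [[1.0, 0.003, 0.0], [0.003, -1.0, -0.0], [0.0, 0.0, -1.0]]
wrist_force: [-0.2, 0.2, 0.7]
gripper_width: 0.0378
finger_force: 15.0
```

```bash
python3 - <<'E'
from h import *
s=read_state(); p=s["tcp_pos"]*1000; a=toolang(s); print(p,a)
print(rows(476.7-p[0],-34.7-p[1],6,21.8,12,a))
E
```

```text
[ 497.55389108 -380.23671646   42.67577898] 0.18460073856915166
[([np.float64(-1.6), np.float64(-28.8), -0.5], -1.82), ([np.float64(-0.7), np.float64(-28.8), -0.5], -1.82), ([np.float64(0.2), np.float64(-28.8), -0.5], -1.82), ([np.float64(1.1), np.float64(-28.8), -0.5], -1.82), ([np.float64(2.0), np.float64(-28.8), -0.5], -1.82), ([np.float64(2.9), np.float64(-28.7), -0.5], -1.82), ([np.float64(3.8), np.float64(-28.6), -0.5], -1.82), ([np.float64(4.7), np.float64(-28.5), -0.5], -1.82), ([np.float64(5.6), np.float64(-28.3), -0.5], -1.82), ([np.float64(6.5), np.float64(-28.1), -0.5], -1.82), ([np.float64(7.4), np.float64(-27.9), -0.5], -1.82), ([np.float64(8.3), np.float64(-27.6), -0.5], -1.82)]
```

{"method": "carry_out", "body": {
  "rows": [
    {"hand":0.3,"translation":[0,0,-5],"yaw":0},
    {"hand":0.3,"translation":[0,0,-15],"yaw":0},
    {"hand":0.3,"translation":[0,0,-25],"yaw":0},
    {"hand":0.3,"translation":[0,0,-30],"yaw":0},
    {"hand":0.3,"translation":[0,0,-30],"yaw":0},
    {"hand":0.3,"translation":[0,0,-25],"yaw":0},
    {"hand":0.3,"translation":[0,0,-12],"yaw":0},
    {"hand":0.3,"translation":[0,0,-4],"yaw":0}
  ]
}}

```text
time_s: 5.98
tcp_pos: [0.4976, -0.3801, 0.1893]
tcp_rot: [[1.0, 0.003, 0.001], [0.003, -1.0, -0.0], [0.001, 0.0, -1.0]]
wrist_force: [-0.0, -0.4, -1.7]
gripper_width: 0.0378
finger_force: 15.0
```

{"method": "carry_out", "body": {
  "rows": [
    {"hand":0.3,"translation":[-1.5,-29,0],"yaw":-1.8},
    {"hand":0.3,"translation":[-0.5,-29,0],"yaw":-1.8},
    {"hand":0.3,"translation":[0,-29,0],"yaw":-1.8},
    {"hand":0.3,"translation":[1,-29,0],"yaw":-1.8},
    {"hand":0.3,"translation":[2,-29,0],"yaw":-1.8},
    {"hand":0.3,"translation":[3,-28.5,0],"yaw":-1.8},
    {"hand":0.3,"translation":[4,-28.5,0],"yaw":-1.8},
    {"hand":0.3,"translation":[4.5,-28.5,0],"yaw":-1.8}
  ]
}}

```text
time_s: 6.98
tcp_pos: [0.4831, -0.1479, 0.1877]
tcp_rot: [[0.967, 0.253, -0.002], [0.253, -0.967, 0.0], [-0.001, -0.001, -1.0]]
wrist_force: [0.2, 0.9, -0.7]
gripper_width: 0.0378
finger_force: 15.0
```

{"method": "carry_out", "body": {
  "rows": [
    {"hand":0.3,"translation":[5.5,-28.5,0],"yaw":-1.8},
    {"hand":0.3,"translation":[6.5,-28,0],"yaw":-1.8},
    {"hand":0.3,"translation":[7.5,-28,0],"yaw":-1.8},
    {"hand":0.3,"translation":[8.5,-27.5,0],"yaw":-1.8},
    {"hand":0.3,"translation":[0,0,0],"yaw":0},
    {"hand":0.3,"translation":[0,0,0],"yaw":0}
  ]
}}

```text
time_s: 7.72
tcp_pos: [0.4772, -0.0342, 0.1883]
tcp_rot: [[0.929, 0.371, -0.0], [0.371, -0.929, -0.001], [-0.001, 0.001, -1.0]]
wrist_force: [-1.1, -0.2, -1.0]
gripper_width: 0.0377
finger_force: 15.0
```

```bash
python3 - <<'E'
from h import *
s=read_state(); print(s["tcp_pos"],toolang(s),s["wrist_force"])
b={}
for n in("top","side"):
    d=eyes.get_image(n); b[n]=d; W=cloud(d); np.savez(n+"1.npz",W=W,f=d["frame"])
    h=cv2.cvtColor(d["frame"],cv2.COLOR_RGB2HSV); m=(h[...,0]>85)&(h[...,0]<102)&(h[...,1]>90)&(h[...,2]>60)
    P=W[m]; P=P[(P[:,2]>.1)&(P[:,1]<.08)]; print(n,len(P),"blue mean",P.mean(0).round(4),P.min(0).round(4),P.max(0).round(4))
    P=W.reshape(-1,3); P=P[~np.isnan(P[:,0])]
    P=P[(P[:,2]>.165)&(P[:,2]<.2)&(P[:,1]<.125)&(P[:,1]>-.03)&(P[:,0]>.51)&(P[:,0]<.68)]
    r=fit(P,[.655,.178,np.radians(-8),.18]); A=arm(r.x); print(r.x.round(4),A[-1].round(4))
a=b["top"]["frame"][190:270,230:370,::-1]; c=b["side"]["frame"][150:290,200:400,::-1]
cv2.imwrite("pics/a1.png",cv2.resize(a,None,fx=5,fy=5,interpolation=2)); cv2.imwrite("pics/a2.png",cv2.resize(c,None,fx=4,fy=4,interpolation=2))
E
```

```text
[ 0.47722337 -0.03416513  0.18834957] 21.767002909557114 [-1.07331904 -0.16522831 -0.95148807]<stdin>:7: RuntimeWarning: Mean of empty slice.
  ret = um.true_divide(
Traceback (most recent call last):
ValueError: zero-size array to reduction operation minimum which has no identity
```

```bash
cat > look.py <<'E'
from h import *
import sys
tag=sys.argv[1]
s=read_state(); print(s["tcp_pos"],toolang(s),s["wrist_force"])
for n in("top","side"):
    d=eyes.get_image(n); W=cloud(d)
    h=cv2.cvtColor(d["frame"],cv2.COLOR_RGB2HSV); m=(h[...,0]>85)&(h[...,0]<102)&(h[...,1]>90)&(h[...,2]>60)
    P=W[m]; P=P[(P[:,2]>.1)&(P[:,1]<.14)]
    if len(P): print(n,len(P),"blue",P.mean(0).round(4),P.min(0).round(4),P.max(0).round(4))
    P=W.reshape(-1,3); P=P[~np.isnan(P[:,0])]
    P=P[(P[:,2]>.165)&(P[:,2]<.195)&(P[:,1]<.125)&(P[:,1]>-.03)&(P[:,0]>.51)&(P[:,0]<.68)]
    if len(P)>100: r=fit(P,[.655,.178,np.radians(-8),.18]); print(n,len(P),r.x.round(4),arm(r.x)[-1].round(4))
    if n=="side": cv2.imwrite(f"pics/{tag}.png",cv2.resize(d["frame"][150:290,200:400,::-1],None,fx=4,fy=4,interpolation=2))
E
python3 look.py a2
```

```text
[ 0.47728377 -0.03457223  0.18840956] 21.713641646200895 [ 0.13726842 -0.82813401 -0.98213193]
top 404 [ 0.6531  0.179  -0.1351  0.1804] [ 0.5167 -0.0175]
side 429 blue [ 0.4665 -0.0406  0.1847] [ 0.449  -0.0769  0.1452] [ 0.4953 -0.016   0.2553]
side 156 [ 0.6569  0.1768 -0.1437  0.1809] [ 0.5189 -0.0185]
```

View pics/a2.png

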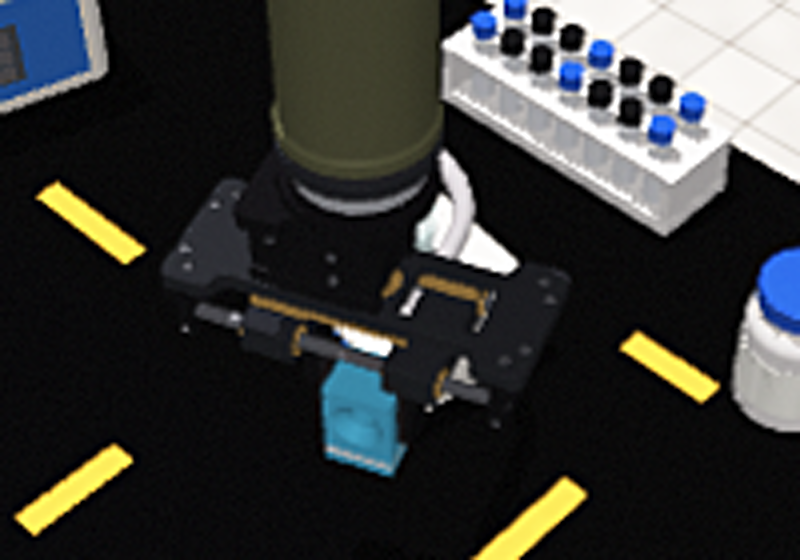

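The crop shows the carrier held upright, with its bore mouth at crop (360,425). The top camera is blocked by the gripper. The bore is lined up with the tip, so I'll advance gently.

{"method": "carry_out", "body": {
  "rows": [
    {"hand":0.3,"translation":[4,0,0],"yaw":0},
    {"hand":0.3,"translation":[5,0,0],"yaw":0},
    {"hand":0.3,"translation":[5,0,0],"yaw":0},
    {"hand":0.3,"translation":[5,0,0],"yaw":0},
    {"hand":0.3,"translation":[5,0,0],"yaw":0},
    {"hand":0.3,"translation":[4,0,0],"yaw":0},
    {"hand":0.3,"translation":[3,0,0],"yaw":0},
    {"hand":0.3,"translation":[2,0,0],"yaw":0}
  ]
}}

```text
time_s: 8.88
tcp_pos: [0.5081, -0.0214, 0.1885]
tcp_rot: [[0.929, 0.371, -0.0], [0.371, -0.929, 0.0], [0.0, -0.0, -1.0]]
wrist_force: [0.3, 0.2, -1.1]
gripper_width: 0.0376
finger_force: 15.0
```

{"method": "carry_out", "body": {
  "rows": [
    {"hand":0.3,"translation":[1.5,0,0],"yaw":0},
    {"hand":0.3,"translation":[1.5,0,0],"yaw":0},
    {"hand":0.3,"translation":[1.5,0,0],"yaw":0},
    {"hand":0.3,"translation":[1,0,0],"yaw":0}
  ]
}}

```text
time_s: 9.38
tcp_pos: [0.5132, -0.0193, 0.1886]
tcp_rot: [[0.929, 0.371, 0.0], [0.371, -0.929, 0.0], [0.0, -0.0, -1.0]]
wrist_force: [0.2, 0.4, -1.7]
gripper_width: 0.0377
finger_force: 15.0
```

{"method": "carry_out", "body": {
  "rows": [
    {"hand":0.3,"translation":[2,0,0],"yaw":0},
    {"hand":0.3,"translation":[2,0,0],"yaw":0},
    {"hand":0.3,"translation":[2,0,0],"yaw":0},
    {"hand":0.3,"translation":[1,0,0],"yaw":0}
  ]
}}

```text
time_s: 9.88
tcp_pos: [0.5197, -0.0167, 0.1885]
tcp_rot: [[0.929, 0.371, 0.0], [0.371, -0.929, -0.0], [0.0, 0.0, -1.0]]
wrist_force: [-0.4, 0.1, -0.9]
gripper_width: 0.038
finger_force: 15.0
```

{"method": "carry_out", "body": {
  "rows": [
    {"hand":0.3,"translation":[1.5,0,0],"yaw":0},
    {"hand":0.3,"translation":[1.5,0,0],"yaw":0},
    {"hand":0.3,"translation":[1,0,0],"yaw":0}
  ]
}}

```text
time_s: 10.25
tcp_pos: [0.5234, -0.0152, 0.1886]
tcp_rot: [[0.929, 0.371, 0.0], [0.371, -0.929, 0.0], [0.0, 0.0, -1.0]]
wrist_force: [0.4, -0.1, -0.6]
gripper_width: 0.038
finger_force: 15.0
```

{"method": "carry_out", "body": {
  "rows": [
    {"hand":0.3,"translation":[1.5,0,0],"yaw":0},
    {"hand":0.3,"translation":[1,0,0],"yaw":0}
  ]
}}

```text
time_s: 10.5
tcp_pos: [0.5257, -0.0143, 0.1886]
tcp_rot: [[0.929, 0.371, 0.0], [0.371, -0.929, 0.0], [0.0, -0.0, -1.0]]
wrist_force: [-0.4, -0.5, -1.2]
gripper_width: 0.0379
finger_force: 15.0
```

{"method": "carry_out", "body": {
  "rows": [
    {"hand":0.3,"translation":[1,0,0],"yaw":0},
    {"hand":0.3,"translation":[1,0,0],"yaw":0},
    {"hand":0.3,"translation":[1,0,0],"yaw":0}
  ]
}}

```text
time_s: 10.88
tcp_pos: [0.5285, -0.0132, 0.1886]
tcp_rot: [[0.929, 0.371, 0.0], [0.371, -0.929, 0.0], [0.0, -0.0, -1.0]]
wrist_force: [0.2, 1.0, -0.7]
gripper_width: 0.0376
finger_force: 15.0
```

{"method": "carry_out", "body": {
  "rows": [
    {"hand":0.3,"translation":[1,0,0],"yaw":0},
    {"hand":0.3,"translation":[1,0,0],"yaw":0},
    {"hand":0.3,"translation":[1,0,0],"yaw":0}
  ]
}}

```text
time_s: 11.25
tcp_pos: [0.5313, -0.0121, 0.1886]
tcp_rot: [[0.929, 0.371, 0.0], [0.371, -0.929, 0.0], [0.0, -0.0, -1.0]]
wrist_force: [-0.2, -0.3, -1.3]
gripper_width: 0.0381
finger_force: 15.0
```

{"method": "carry_out", "body": {
  "rows": [
    {"hand":0.3,"translation":[1,0,0],"yaw":0},
    {"hand":0.3,"translation":[1,0,0],"yaw":0},
    {"hand":0.3,"translation":[0.5,0,0],"yaw":0}
  ]
}}

```text
time_s: 11.62
tcp_pos: [0.5336, -0.0112, 0.1886]
tcp_rot: [[0.929, 0.371, 0.0], [0.371, -0.929, 0.0], [0.0, 0.0, -1.0]]
wrist_force: [-0.1, 0.2, -0.6]
gripper_width: 0.038
finger_force: 15.0
```

{"method": "carry_out", "body": {
  "rows": [
    {"hand":0.3,"translation":[1,0,0],"yaw":0},
    {"hand":0.3,"translation":[1,0,0],"yaw":0},
    {"hand":0.3,"translation":[0.5,0,0],"yaw":0}
  ]
}}

```text
time_s: 12.0
tcp_pos: [0.5359, -0.0102, 0.1886]
tcp_rot: [[0.929, 0.371, 0.0], [0.371, -0.929, -0.0], [0.0, 0.0, -1.0]]
wrist_force: [0.4, -0.1, -0.8]
gripper_width: 0.0377
finger_force: 15.0
```

{"method": "carry_out", "body": {
  "rows": [
    {"hand":0.3,"translation":[1,0,0],"yaw":0},
    {"hand":0.3,"translation":[1,0,0],"yaw":0},
    {"hand":0.3,"translation":[0.5,0,0],"yaw":0}
  ]
}}

```text
time_s: 12.38
tcp_pos: [0.5382, -0.0093, 0.1886]
tcp_rot: [[0.929, 0.371, 0.0], [0.371, -0.929, 0.0], [0.0, -0.0, -1.0]]
wrist_force: [0.2, 0.3, -1.0]
gripper_width: 0.0382
finger_force: 15.0
```

{"method": "carry_out", "body": {
  "rows": [
    {"hand":0.3,"translation":[1,0,0],"yaw":0},
    {"hand":0.3,"translation":[1,0,0],"yaw":0},
    {"hand":0.3,"translation":[0.5,0,0],"yaw":0}
  ]
}}

```text
time_s: 12.75
tcp_pos: [0.5405, -0.0084, 0.1886]
tcp_rot: [[0.929, 0.371, 0.0], [0.371, -0.929, 0.0], [0.0, -0.0, -1.0]]
wrist_force: [0.2, -0.3, -1.2]
gripper_width: 0.038
finger_force: 15.0
```

```bash
python3 look.py a3
```

```text
[ 0.54054932 -0.00836916  0.18855859] 21.792070347794162 [ 0.16538557 -0.32832537 -1.24927894]
top 191 [ 0.6536  0.1785 -0.1505  0.1807] [ 0.5143 -0.0159]
side 389 blue [ 0.5305 -0.0144  0.1862] [ 0.514  -0.0511  0.1459] [0.5511 0.0112 0.2512]
side 166 [ 0.6671  0.1689 -0.2265  0.1788] [ 0.5134 -0.0144]
```

View pics/a3.png

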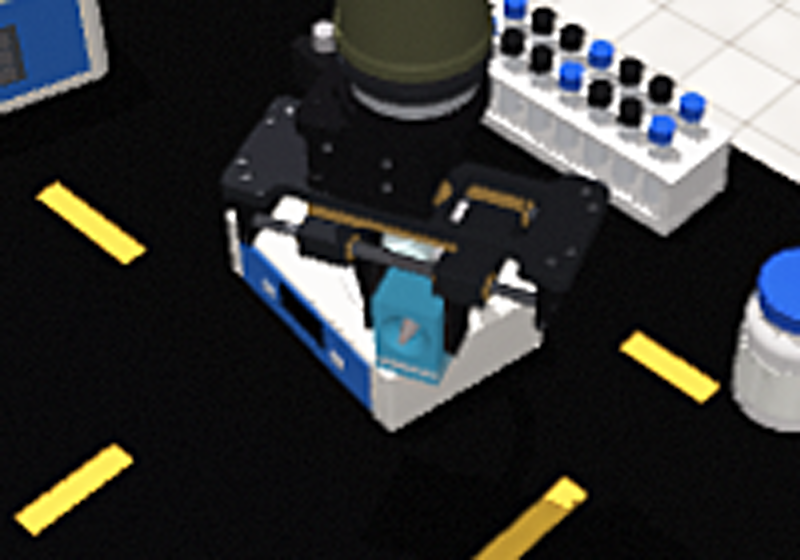

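{"method": "carry_out", "body": {
  "rows": [
    {"hand":0.3,"translation":[1,0,0],"yaw":0},
    {"hand":0.3,"translation":[1,0,0],"yaw":0},
    {"hand":0.3,"translation":[1,0,0],"yaw":0},
    {"hand":0.3,"translation":[0,0,0],"yaw":0}
  ]
}}

```text
time_s: 13.35
tcp_pos: [0.5433, -0.0073, 0.1885]
tcp_rot: [[0.929, 0.371, 0.0], [0.371, -0.929, -0.0], [0.0, 0.0, -1.0]]
wrist_force: [0.0, 0.4, -1.1]
gripper_width: 0.0379
finger_force: 15.0
```

The steel tip shows through the bore at crop (408,330), so the carrier is threaded with no contact force. Next I slide it along the outer leg.

{"method": "carry_out", "body": {
  "rows": [
    {"hand":0.3,"translation":[2,0,0],"yaw":0},
    {"hand":0.3,"translation":[2,0,0],"yaw":0},
    {"hand":0.3,"translation":[2,0,0],"yaw":0},
    {"hand":0.3,"translation":[2,0,0],"yaw":0},
    {"hand":0.3,"translation":[2,0,0],"yaw":0}
  ]
}}

```text
time_s: 13.98
tcp_pos: [0.5527, -0.0035, 0.1886]
tcp_rot: [[0.929, 0.371, 0.0], [0.371, -0.929, 0.0], [0.0, -0.0, -1.0]]
wrist_force: [-0.3, 0.3, -1.9]
gripper_width: 0.038
finger_force: 15.0
```

{"method": "carry_out", "body": {
  "rows": [
    {"hand":0.3,"translation":[2,0,0],"yaw":0},
    {"hand":0.3,"translation":[2,0,0],"yaw":0},
    {"hand":0.3,"translation":[2,0,0],"yaw":0},
    {"hand":0.3,"translation":[2,0,0],"yaw":0},
    {"hand":0.3,"translation":[2,0,0],"yaw":0}
  ]
}}

```text
time_s: 14.6
tcp_pos: [0.562, 0.0001, 0.1886]
tcp_rot: [[0.929, 0.371, 0.0], [0.371, -0.929, 0.0], [0.0, -0.0, -1.0]]
wrist_force: [0.8, -0.7, -1.7]
gripper_width: 0.038
finger_force: 15.0
```

{"method": "carry_out", "body": {
  "rows": [
    {"hand":0.3,"translation":[2,0,0],"yaw":0},
    {"hand":0.3,"translation":[2,0,0],"yaw":0},
    {"hand":0.3,"translation":[2,0,0],"yaw":0},
    {"hand":0.3,"translation":[2,0,0],"yaw":0},
    {"hand":0.3,"translation":[2,0,0],"yaw":0}
  ]
}}

```text
time_s: 15.22
tcp_pos: [0.5713, 0.0039, 0.1886]
tcp_rot: [[0.929, 0.371, 0.0], [0.371, -0.929, 0.0], [0.0, -0.0, -1.0]]
wrist_force: [-0.2, 0.5, -0.6]
gripper_width: 0.0379
finger_force: 15.0
```

{"method": "carry_out", "body": {
  "rows": [
    {"hand":0.3,"translation":[0,0.7,0],"yaw":0},
    {"hand":0.3,"translation":[0,0.3,0],"yaw":0},
    {"hand":0.3,"translation":[0,0,0],"yaw":0}
  ]
}}

```text
time_s: 15.6
tcp_pos: [0.5714, 0.0032, 0.1885]
tcp_rot: [[0.929, 0.371, -0.0], [0.371, -0.929, 0.0], [0.0, -0.0, -1.0]]
wrist_force: [0.1, 1.0, -0.7]
gripper_width: 0.038
finger_force: 15.0
```

{"method": "carry_out", "body": {
  "rows": [
    {"hand":0.3,"translation":[0,-1,0],"yaw":0},
    {"hand":0.3,"translation":[0,-1,0],"yaw":0},
    {"hand":0.3,"translation":[0,0,0],"yaw":0}
  ]
}}

```text
time_s: 15.98
tcp_pos: [0.5707, 0.0047, 0.1886]
tcp_rot: [[0.929, 0.371, 0.0], [0.371, -0.929, 0.0], [0.0, 0.0, -1.0]]
wrist_force: [-0.1, -0.2, -1.2]
gripper_width: 0.0377
finger_force: 15.0
```

{"method": "carry_out", "body": {
  "rows": [
    {"hand":0.3,"translation":[0,1,-0.7],"yaw":0},
    {"hand":0.3,"translation":[0,0,0],"yaw":0}
  ]
}}

```text
time_s: 16.23
tcp_pos: [0.5712, 0.0036, 0.1894]
tcp_rot: [[0.929, 0.371, 0.0], [0.371, -0.929, -0.0], [0.0, 0.0, -1.0]]
wrist_force: [0.6, -1.2, -1.2]
gripper_width: 0.0375
finger_force: 15.0
```

{"method": "carry_out", "body": {
  "rows": [
    {"hand":0.3,"translation":[3,0,0.4],"yaw":0},
    {"hand":0.3,"translation":[3,0,0],"yaw":0},
    {"hand":0.3,"translation":[3,0,0],"yaw":0},
    {"hand":0.3,"translation":[3,0,0],"yaw":0},
    {"hand":0.3,"translation":[2,0,0],"yaw":0},
    {"hand":0.3,"translation":[1,0,0],"yaw":0}
  ]
}}

```text
time_s: 16.98
tcp_pos: [0.5852, 0.0094, 0.1888]
tcp_rot: [[0.929, 0.371, -0.0], [0.371, -0.929, -0.0], [-0.0, 0.0, -1.0]]
wrist_force: [-0.2, 1.1, -0.5]
gripper_width: 0.038
finger_force: 15.0
```

{"method": "carry_out", "body": {
  "rows": [
    {"hand":0.3,"translation":[3,0,0],"yaw":0},
    {"hand":0.3,"translation":[3,0,0],"yaw":0},
    {"hand":0.3,"translation":[3,0,0],"yaw":0},
    {"hand":0.3,"translation":[3,0,0],"yaw":0},
    {"hand":0.3,"translation":[0,0,0],"yaw":0}
  ]
}}

```text
time_s: 17.6
tcp_pos: [0.5964, 0.014, 0.1888]
tcp_rot: [[0.929, 0.371, 0.0], [0.371, -0.929, -0.0], [0.0, 0.0, -1.0]]
wrist_force: [0.3, 0.3, -0.8]
gripper_width: 0.0378
finger_force: 15.0
```

{"method": "carry_out", "body": {
  "rows": [
    {"hand":0.3,"translation":[2.4,0,0],"yaw":-2},
    {"hand":0.3,"translation":[2.4,0,0],"yaw":-2},
    {"hand":0.3,"translation":[2.4,0,0],"yaw":-2},
    {"hand":0.3,"translation":[2.4,-0.2,0],"yaw":-2},
    {"hand":0.3,"translation":[0,0,0],"yaw":0}
  ]
}}

```text
time_s: 18.23
tcp_pos: [0.605, 0.0182, 0.1889]
tcp_rot: [[0.868, 0.497, 0.0], [0.497, -0.868, 0.0], [0.0, 0.0, -1.0]]
wrist_force: [-0.0, -0.7, -0.8]
gripper_width: 0.0378
finger_force: 15.0
```

{"method": "carry_out", "body": {
  "rows": [
    {"hand":0.3,"translation":[2.4,0,0],"yaw":-2},
    {"hand":0.3,"translation":[2.5,-0.1,0],"yaw":-2},
    {"hand":0.3,"translation":[2.4,0,0],"yaw":-2},
    {"hand":0.3,"translation":[2.5,-0.1,0],"yaw":-2},
    {"hand":0.3,"translation":[0,0,0],"yaw":0}
  ]
}}

```text
time_s: 18.85
tcp_pos: [0.6131, 0.0237, 0.1889]
tcp_rot: [[0.79, 0.613, 0.0], [0.613, -0.79, 0.0], [0.0, 0.0, -1.0]]
wrist_force: [-0.6, -0.3, -0.5]
gripper_width: 0.0379
finger_force: 15.0
```

{"method": "carry_out", "body": {
  "rows": [
    {"hand":0.3,"translation":[2.4,0,0],"yaw":-2},
    {"hand":0.3,"translation":[2.5,-0.1,0],"yaw":-2},
    {"hand":0.3,"translation":[2.4,0,0],"yaw":-2},
    {"hand":0.3,"translation":[0,0,0],"yaw":0}
  ]
}}

```text
time_s: 19.35
tcp_pos: [0.6186, 0.0285, 0.1888]
tcp_rot: [[0.721, 0.693, 0.0], [0.693, -0.721, 0.0], [0.0, -0.0, -1.0]]
wrist_force: [0.3, 0.0, -0.6]
gripper_width: 0.0377
finger_force: 15.0
```

{"method": "carry_out", "body": {
  "rows": [
    {"hand":0.3,"translation":[2.5,-0.1,0],"yaw":-2},
    {"hand":0.3,"translation":[2.4,0,0],"yaw":-2},
    {"hand":0.3,"translation":[2.5,-0.1,0],"yaw":-2},
    {"hand":0.3,"translation":[0,0,0],"yaw":0}
  ]
}}

```text
time_s: 19.85
tcp_pos: [0.6236, 0.034, 0.1888]
tcp_rot: [[0.645, 0.764, 0.0], [0.764, -0.645, 0.0], [0.0, -0.0, -1.0]]
wrist_force: [0.7, 0.2, -1.9]
gripper_width: 0.0381
finger_force: 15.0
```

{"method": "carry_out", "body": {
  "rows": [
    {"hand":0.3,"translation":[0,1,0],"yaw":0},
    {"hand":0.3,"translation":[0,0,0],"yaw":0},
    {"hand":0.3,"translation":[0,0,0],"yaw":0}
  ]
}}

```text
time_s: 20.23
tcp_pos: [0.624, 0.0333, 0.1888]
tcp_rot: [[0.646, 0.764, -0.0], [0.764, -0.646, 0.0], [0.0, -0.001, -1.0]]
wrist_force: [-0.9, 0.6, -0.6]
gripper_width: 0.0383
finger_force: 15.0
```

{"method": "carry_out", "body": {
  "rows": [
    {"hand":0.3,"translation":[0,-1,0],"yaw":0},
    {"hand":0.3,"translation":[0,-1,0],"yaw":0},
    {"hand":0.3,"translation":[0,0,0],"yaw":0},
    {"hand":0.3,"translation":[0,0,0],"yaw":0}
  ]
}}

```text
time_s: 20.72
tcp_pos: [0.6228, 0.0342, 0.1889]
tcp_rot: [[0.646, 0.764, 0.0], [0.764, -0.646, -0.0], [0.0, 0.0, -1.0]]
wrist_force: [0.5, -0.3, -1.6]
gripper_width: 0.038
finger_force: 15.0
```

{"method": "carry_out", "body": {
  "rows": [
    {"hand":0.3,"translation":[0,1,0],"yaw":0},
    {"hand":0.3,"translation":[2.5,-0.1,0],"yaw":-2},
    {"hand":0.3,"translation":[2.4,0,0],"yaw":-2},
    {"hand":0.3,"translation":[2.5,-0.1,0],"yaw":-2},
    {"hand":0.3,"translation":[2.4,0,0],"yaw":-2},
    {"hand":0.3,"translation":[0,0,0],"yaw":0}
  ]
}}

```text
time_s: 21.48
tcp_pos: [0.6293, 0.042, 0.1889]
tcp_rot: [[0.532, 0.847, 0.0], [0.847, -0.532, 0.0], [0.0, -0.0, -1.0]]
wrist_force: [-0.1, 0.2, -1.4]
gripper_width: 0.0379
finger_force: 15.0
```

{"method": "carry_out", "body": {
  "rows": [
    {"hand":0.3,"translation":[2.4,0,0],"yaw":-2},
    {"hand":0.3,"translation":[2.5,-0.1,0],"yaw":-2},
    {"hand":0.3,"translation":[2.4,0,0],"yaw":-2},
    {"hand":0.3,"translation":[2.5,-0.1,0],"yaw":-2},
    {"hand":0.3,"translation":[0,0,0],"yaw":0}
  ]
}}

```text
time_s: 22.1
tcp_pos: [0.6339, 0.0507, 0.1888]
tcp_rot: [[0.409, 0.912, 0.0], [0.912, -0.409, 0.0], [0.0, -0.0, -1.0]]
wrist_force: [0.2, 0.3, -1.5]
gripper_width: 0.0381
finger_force: 15.0
```

{"method": "carry_out", "body": {
  "rows": [
    {"hand":0.3,"translation":[2.4,0,0],"yaw":-2},
    {"hand":0.3,"translation":[2.5,-0.1,0],"yaw":-2},
    {"hand":0.3,"translation":[2.4,0,0],"yaw":-2},
    {"hand":0.3,"translation":[2.5,-0.1,0],"yaw":-2},
    {"hand":0.3,"translation":[0,0,0],"yaw":0}
  ]
}}

```text
time_s: 22.72
tcp_pos: [0.6372, 0.0599, 0.1888]
tcp_rot: [[0.278, 0.961, 0.0], [0.961, -0.278, 0.0], [0.0, -0.0, -1.0]]
wrist_force: [-0.2, -0.2, -1.2]
gripper_width: 0.0379
finger_force: 15.0
```

{"method": "carry_out", "body": {
  "rows": [
    {"hand":0.3,"translation":[2.4,0,0],"yaw":-2},
    {"hand":0.3,"translation":[2.5,-0.1,0],"yaw":-2},
    {"hand":0.3,"translation":[2.4,0,0],"yaw":-2},
    {"hand":0.3,"translation":[2.5,-0.1,0],"yaw":-2},
    {"hand":0.3,"translation":[0,0,0],"yaw":0}
  ]
}}

```text
time_s: 23.35
tcp_pos: [0.6393, 0.0694, 0.1889]
tcp_rot: [[0.142, 0.99, 0.0], [0.99, -0.142, 0.0], [0.0, 0.0, -1.0]]
wrist_force: [0.8, 0.4, -0.7]
gripper_width: 0.0376
finger_force: 15.0
```

{"method": "carry_out", "body": {
  "rows": [
    {"hand":0.3,"translation":[0,1,0],"yaw":0},
    {"hand":0.3,"translation":[0,0,0],"yaw":0},
    {"hand":0.3,"translation":[0,0,0],"yaw":0}
  ]
}}

```text
time_s: 23.72
tcp_pos: [0.6403, 0.0688, 0.1889]
tcp_rot: [[0.143, 0.99, 0.0], [0.99, -0.143, -0.0], [-0.0, 0.0, -1.0]]
wrist_force: [-1.0, -0.2, -1.3]
gripper_width: 0.0379
finger_force: 15.0
```

{"method": "carry_out", "body": {
  "rows": [
    {"hand":0.3,"translation":[0,-1,0],"yaw":0},
    {"hand":0.3,"translation":[0,-1,0],"yaw":0},
    {"hand":0.3,"translation":[0,0,0],"yaw":0},
    {"hand":0.3,"translation":[0,0,0],"yaw":0}
  ]
}}

```text
time_s: 24.22
tcp_pos: [0.6383, 0.0692, 0.1889]
tcp_rot: [[0.143, 0.99, 0.0], [0.99, -0.143, 0.0], [0.0, 0.0, -1.0]]
wrist_force: [0.2, -0.4, -0.7]
gripper_width: 0.0379
finger_force: 15.0
```

{"method": "carry_out", "body": {
  "rows": [
    {"hand":0.3,"translation":[0,0.9,0],"yaw":0},
    {"hand":0.3,"translation":[3,0,0],"yaw":0},
    {"hand":0.3,"translation":[3,0,0],"yaw":0},
    {"hand":0.3,"translation":[3,0,0],"yaw":0},
    {"hand":0.3,"translation":[3,0,0],"yaw":0},
    {"hand":0.3,"translation":[3,0,0],"yaw":0},
    {"hand":0.3,"translation":[0,0,0],"yaw":0}
  ]
}}

```text
time_s: 25.1
tcp_pos: [0.6413, 0.0844, 0.1888]
tcp_rot: [[0.142, 0.99, -0.0], [0.99, -0.142, 0.0], [0.0, -0.0, -1.0]]
wrist_force: [0.7, 0.3, -0.8]
gripper_width: 0.0379
finger_force: 15.0
```

{"method": "carry_out", "body": {
  "rows": [
    {"hand":0.3,"translation":[3,0,0],"yaw":0},
    {"hand":0.3,"translation":[3,0,0],"yaw":0},
    {"hand":0.3,"translation":[3,0,0],"yaw":0},
    {"hand":0.3,"translation":[3,0,0],"yaw":0},
    {"hand":0.3,"translation":[3,0,0],"yaw":0},
    {"hand":0.3,"translation":[0,0,0],"yaw":0}
  ]
}}

```text
time_s: 25.85
tcp_pos: [0.6434, 0.0992, 0.1888]
tcp_rot: [[0.142, 0.99, 0.0], [0.99, -0.142, 0.0], [0.0, 0.0, -1.0]]
wrist_force: [-0.5, 0.2, -1.2]
gripper_width: 0.0377
finger_force: 15.0
```

{"method": "carry_out", "body": {
  "rows": [
    {"hand":0.3,"translation":[3,0,0],"yaw":0},
    {"hand":0.3,"translation":[3,0,0],"yaw":0},
    {"hand":0.3,"translation":[3,0,0],"yaw":0},
    {"hand":0.3,"translation":[3,0,0],"yaw":0},
    {"hand":0.3,"translation":[3,0,0],"yaw":0},
    {"hand":0.3,"translation":[0,0,0],"yaw":0}
  ]
}}

```text
time_s: 26.6
tcp_pos: [0.6455, 0.1141, 0.1888]
tcp_rot: [[0.142, 0.99, -0.0], [0.99, -0.142, 0.0], [0.0, -0.0, -1.0]]
wrist_force: [-0.3, -0.6, -1.7]
gripper_width: 0.0377
finger_force: 15.0
```

{"method": "carry_out", "body": {
  "rows": [
    {"hand":0.3,"translation":[2,0,0],"yaw":0},
    {"hand":0.3,"translation":[2,0,0],"yaw":0},
    {"hand":0.3,"translation":[2,0,0],"yaw":0},
    {"hand":0.3,"translation":[2,0,0],"yaw":0},
    {"hand":0.3,"translation":[1,0,0],"yaw":0},
    {"hand":0.3,"translation":[0,0,0],"yaw":0}
  ]
}}

```text
time_s: 27.35
tcp_pos: [0.6468, 0.1226, 0.1889]
tcp_rot: [[0.143, 0.99, 0.0], [0.99, -0.143, 0.0], [0.0, 0.0, -1.0]]
wrist_force: [-0.5, 0.4, -0.8]
gripper_width: 0.0381
finger_force: 15.0
```

{"method": "carry_out", "body": {
  "rows": [
    {"hand":0.3,"translation":[1,0,0],"yaw":0},
    {"hand":0.3,"translation":[1,0,0],"yaw":0},
    {"hand":0.3,"translation":[1,0,0],"yaw":0},
    {"hand":0.3,"translation":[0,0,0],"yaw":0}
  ]
}}

```text
time_s: 27.85
tcp_pos: [0.6473, 0.1257, 0.1889]
tcp_rot: [[0.143, 0.99, 0.0], [0.99, -0.143, 0.0], [0.0, 0.0, -1.0]]
wrist_force: [-0.4, 0.2, -0.5]
gripper_width: 0.038
finger_force: 15.0
```

{"method": "carry_out", "body": {
  "rows": [
    {"hand":0.3,"translation":[1,0,0],"yaw":0},
    {"hand":0.3,"translation":[1,0,0],"yaw":0},
    {"hand":0.3,"translation":[0,0,0],"yaw":0}
  ]
}}

```text
time_s: 28.22
tcp_pos: [0.6476, 0.1277, 0.1889]
tcp_rot: [[0.143, 0.99, 0.0], [0.99, -0.143, 0.0], [0.0, 0.0, -1.0]]
wrist_force: [0.2, -0.2, -1.0]
gripper_width: 0.038
finger_force: 15.0
```

{"method": "carry_out", "body": {
  "rows": [
    {"hand":0.3,"translation":[0.5,0,0],"yaw":0},
    {"hand":0.3,"translation":[0.5,0,0],"yaw":0},
    {"hand":0.3,"translation":[0,0,0],"yaw":0}
  ]
}}

```text
time_s: 28.6
tcp_pos: [0.6477, 0.1285, 0.1889]
tcp_rot: [[0.143, 0.99, 0.0], [0.99, -0.143, 0.0], [0.0, 0.0, -1.0]]
wrist_force: [-0.3, 0.4, -1.3]
gripper_width: 0.0377
finger_force: 15.0
```

{"method": "carry_out", "body": {
  "rows": [
    {"hand":0.3,"translation":[0.5,0,0],"yaw":0},
    {"hand":0.3,"translation":[0.5,0,0],"yaw":0},
    {"hand":0.3,"translation":[0,0,0],"yaw":0}
  ]
}}

```text
time_s: 28.98
tcp_pos: [0.6479, 0.1295, 0.1889]
tcp_rot: [[0.143, 0.99, 0.0], [0.99, -0.143, 0.0], [0.0, 0.0, -1.0]]
wrist_force: [-0.0, 0.0, -1.2]
gripper_width: 0.0375
finger_force: 15.0
```

{"method": "carry_out", "body": {
  "rows": [
    {"hand":0.3,"translation":[0.5,0,0],"yaw":0},
    {"hand":0.3,"translation":[0,0,0],"yaw":0},
    {"hand":0.3,"translation":[0,0,0],"yaw":0}
  ]
}}

```text
time_s: 29.35
tcp_pos: [0.6479, 0.1299, 0.1889]
tcp_rot: [[0.143, 0.99, 0.0], [0.99, -0.143, 0.0], [0.0, 0.0, -1.0]]
wrist_force: [-0.3, -0.1, -1.8]
gripper_width: 0.0377
finger_force: 15.0
```

{"method": "carry_out", "body": {
  "rows": [
    {"hand":0.3,"translation":[0.5,0,0],"yaw":0},
    {"hand":0.3,"translation":[0.5,0,0],"yaw":0},
    {"hand":0.3,"translation":[0,0,0],"yaw":0}
  ]
}}

```text
time_s: 29.72
tcp_pos: [0.6481, 0.131, 0.1889]
tcp_rot: [[0.143, 0.99, 0.0], [0.99, -0.143, 0.0], [0.0, 0.0, -1.0]]
wrist_force: [0.8, -0.2, -1.1]
gripper_width: 0.0379
finger_force: 15.0
```

{"method": "carry_out", "body": {
  "rows": [
    {"hand":0.3,"translation":[0.5,0,0],"yaw":0},
    {"hand":0.3,"translation":[0.5,0,0],"yaw":0},
    {"hand":0.3,"translation":[0,0,0],"yaw":0}
  ]
}}

```text
time_s: 30.1
tcp_pos: [0.6482, 0.132, 0.1889]
tcp_rot: [[0.143, 0.99, 0.0], [0.99, -0.143, 0.0], [0.0, 0.0, -1.0]]
wrist_force: [0.1, 0.1, -1.8]
gripper_width: 0.0376
finger_force: 15.0
```

{"method": "carry_out", "body": {
  "rows": [
    {"hand":0.3,"translation":[0.5,0,0],"yaw":0},
    {"hand":0.3,"translation":[0,0,0],"yaw":0},
    {"hand":0.3,"translation":[0,0,0],"yaw":0}
  ]
}}

```text
time_s: 30.48
tcp_pos: [0.6483, 0.1324, 0.1889]
tcp_rot: [[0.143, 0.99, 0.0], [0.99, -0.143, 0.0], [0.0, 0.0, -1.0]]
wrist_force: [-0.7, -0.2, -1.3]
gripper_width: 0.0376
finger_force: 15.0
```

{"method": "carry_out", "body": {
  "rows": [
    {"hand":0.3,"translation":[0.5,0,0],"yaw":0},
    {"hand":0.3,"translation":[0.5,0,0],"yaw":0},
    {"hand":0.3,"translation":[0,0,0],"yaw":0}
  ]
}}

```text
time_s: 30.85
tcp_pos: [0.6484, 0.1335, 0.1889]
tcp_rot: [[0.143, 0.99, 0.0], [0.99, -0.143, 0.0], [0.0, -0.0, -1.0]]
wrist_force: [-0.5, 0.6, -1.6]
gripper_width: 0.038
finger_force: 15.0
```

{"method": "carry_out", "body": {
  "rows": [
    {"hand":0.3,"translation":[0.5,0,0],"yaw":0},
    {"hand":0.3,"translation":[0,0,0],"yaw":0},
    {"hand":0.3,"translation":[0,0,0],"yaw":0}
  ]
}}

```text
time_s: 31.22
tcp_pos: [0.6485, 0.1339, 0.1889]
tcp_rot: [[0.143, 0.99, 0.0], [0.99, -0.143, 0.0], [0.0, 0.0, -1.0]]
wrist_force: [-0.1, 0.1, -0.9]
gripper_width: 0.0381
finger_force: 15.0
```

```bash
python3 - <<'E'
from h import *
W0=np.load("side0.npz")["W"];f=np.load("side0.npz")["f"]
h=cv2.cvtColor(f,cv2.COLOR_RGB2HSV);m=(h[...,0]>85)&(h[...,0]<102)&(h[...,1]>90)&(h[...,2]>60)
P=W0[m];P=P[P[:,2]>.16];print("collar",np.percentile(P,[2,10,50,90,98],axis=0).round(4).tolist())
d=eyes.get_image("side"); W=cloud(d)
h=cv2.cvtColor(d["frame"],cv2.COLOR_RGB2HSV);m=(h[...,0]>85)&(h[...,0]<102)&(h[...,1]>90)&(h[...,2]>60)
P=W[m];P=P[P[:,2]>.13];print("carrier+collar",np.percentile(P,[2,10,50,90,98],axis=0).round(4).tolist())
cv2.imwrite("pics/b1.png",cv2.resize(d["frame"][130:240,220:360,::-1],None,fx=5,fy=5,interpolation=2))
E
```

```text
collar [[0.6399, 0.145, 0.1727], [0.6412, 0.1463, 0.1783], [0.6472, 0.1517, 0.1894], [0.6605, 0.1604, 0.194], [0.6641, 0.1614, 0.1959]]
carrier+collar [[0.6202, 0.0998, 0.1497], [0.6296, 0.1129, 0.1586], [0.6439, 0.1181, 0.1938], [0.6646, 0.1312, 0.204], [0.6686, 0.142, 0.244]]
```

View pics/b1.png

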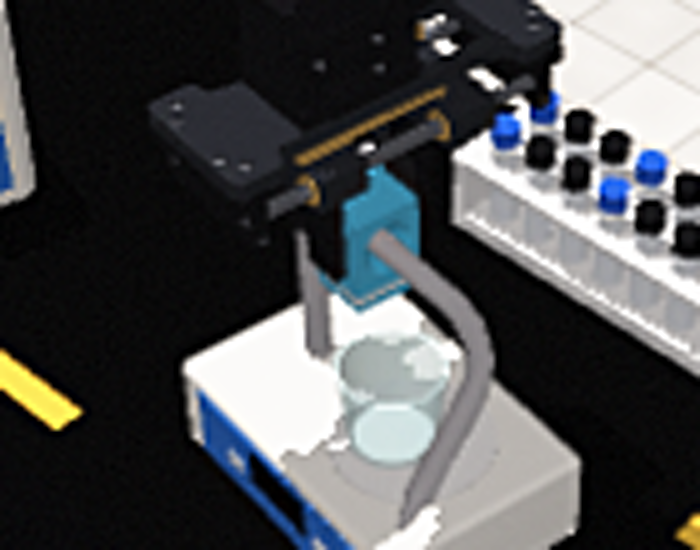

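The crop shows the carrier on the straight leg close to the post, upright, with its mouth at crop (380,240) and the beaker untouched. There's no collar contact yet, so I'll continue by feel.

{"method": "carry_out", "body": {
  "rows": [
    {"hand":0.3,"translation":[0.5,0,0],"yaw":0},
    {"hand":0.3,"translation":[0.5,0,0],"yaw":0},
    {"hand":0.3,"translation":[0,0,0],"yaw":0}
  ]
}}

```text
time_s: 31.65
tcp_pos: [0.6486, 0.1349, 0.1889]
tcp_rot: [[0.143, 0.99, -0.0], [0.99, -0.143, 0.0], [0.0, -0.0, -1.0]]
wrist_force: [-0.1, 0.2, -0.9]
gripper_width: 0.0378
finger_force: 15.0
```

{"method": "carry_out", "body": {
  "rows": [
    {"hand":0.3,"translation":[0.5,0,0],"yaw":0},
    {"hand":0.3,"translation":[0.5,0,0],"yaw":0},
    {"hand":0.3,"translation":[0,0,0],"yaw":0}
  ]
}}

```text
time_s: 32.02
tcp_pos: [0.6487, 0.1357, 0.1888]
tcp_rot: [[0.143, 0.99, -0.0], [0.99, -0.143, -0.0], [-0.0, -0.0, -1.0]]
wrist_force: [-0.6, -0.6, -0.7]
gripper_width: 0.038
finger_force: 15.0
```

{"method": "carry_out", "body": {
  "rows": [
    {"hand":0.3,"translation":[0.5,0,0],"yaw":0},
    {"hand":0.3,"translation":[0.5,0,0],"yaw":0},
    {"hand":0.3,"translation":[0,0,0],"yaw":0}
  ]
}}

```text
time_s: 32.4
tcp_pos: [0.6488, 0.1365, 0.1888]
tcp_rot: [[0.143, 0.99, -0.0], [0.99, -0.143, -0.0], [-0.001, -0.0, -1.0]]
wrist_force: [-1.4, -1.8, -1.5]
gripper_width: 0.0382
finger_force: 15.0
```

{"method": "carry_out", "body": {
  "rows": [
    {"hand":0.3,"translation":[0.5,0,0],"yaw":0},
    {"hand":0.3,"translation":[0.5,0,0],"yaw":0},
    {"hand":0.3,"translation":[0,0,0],"yaw":0}
  ]
}}

```text
time_s: 32.78
tcp_pos: [0.6489, 0.1374, 0.1888]
tcp_rot: [[0.143, 0.99, -0.0], [0.99, -0.143, -0.001], [-0.001, -0.0, -1.0]]
wrist_force: [-1.4, -2.8, -0.8]
gripper_width: 0.038
finger_force: 15.0
```

{"method": "carry_out", "body": {
  "rows": [
    {"hand":0.3,"translation":[0.5,0,0],"yaw":0},
    {"hand":0.3,"translation":[0,0,0],"yaw":0},
    {"hand":0.3,"translation":[0,0,0],"yaw":0}
  ]
}}

```text
time_s: 33.15
tcp_pos: [0.649, 0.138, 0.1888]
tcp_rot: [[0.143, 0.99, -0.0], [0.99, -0.143, -0.0], [-0.0, -0.0, -1.0]]
wrist_force: [-2.3, -3.8, -2.2]
gripper_width: 0.0381
finger_force: 15.0
```

{"method": "carry_out", "body": {
  "rows": [
    {"hand":0.3,"translation":[-0.5,-0.4,0],"yaw":0},
    {"hand":0.3,"translation":[-0.5,0,0.5],"yaw":0},
    {"hand":0.3,"translation":[0,0,0.5],"yaw":0},
    {"hand":0.3,"translation":[0,0,0],"yaw":0}
  ]
}}

```text
time_s: 33.65
tcp_pos: [0.6489, 0.1377, 0.1885]
tcp_rot: [[0.143, 0.99, 0.001], [0.99, -0.143, 0.001], [0.001, 0.001, -1.0]]
wrist_force: [-2.0, -2.3, 2.2]
gripper_width: 0.0382
finger_force: 15.0
```

{"method": "carry_out", "body": {
  "rows": [
    {"hand":0.3,"translation":[0,0,0.4],"yaw":0},
    {"hand":0.3,"translation":[0,0,0],"yaw":0},
    {"hand":0.3,"translation":[0,0,0],"yaw":0}
  ]
}}

```text
time_s: 34.02
tcp_pos: [0.6489, 0.1376, 0.1882]
tcp_rot: [[0.143, 0.99, 0.001], [0.99, -0.143, 0.001], [0.001, 0.001, -1.0]]
wrist_force: [-3.0, -2.2, 5.2]
gripper_width: 0.0377
finger_force: 15.0
```

{"method": "carry_out", "body": {
  "rows": [
    {"hand":0.3,"translation":[0,-0.5,-0.5],"yaw":0},
    {"hand":0.3,"translation":[0,-0.5,-0.3],"yaw":0},
    {"hand":0.3,"translation":[0,0,0],"yaw":0},
    {"hand":0.3,"translation":[0,0,0],"yaw":0}
  ]
}}

```text
time_s: 34.52
tcp_pos: [0.6483, 0.1374, 0.1884]
tcp_rot: [[0.143, 0.99, 0.002], [0.99, -0.143, -0.0], [0.0, 0.002, -1.0]]
wrist_force: [2.5, -2.9, 1.7]
gripper_width: 0.0379
finger_force: 15.0
```

{"method": "carry_out", "body": {
  "rows": [
    {"hand":0.3,"translation":[-0.5,0.5,0],"yaw":0},
    {"hand":0.3,"translation":[0,0,0],"yaw":0},
    {"hand":0.3,"translation":[0,0,0],"yaw":0}
  ],
  "squeeze": 5
}}

```text
time_s: 34.9
tcp_pos: [0.6481, 0.1372, 0.1882]
tcp_rot: [[0.143, 0.99, 0.0], [0.99, -0.143, 0.0], [0.0, 0.0, -1.0]]
wrist_force: [1.5, -2.6, 0.6]
gripper_width: 0.0382
finger_force: 5.0
```

{"method": "carry_out", "body": {
  "rows": [
    {"hand":0.45,"translation":[0,0,0],"yaw":0},
    {"hand":0.47,"translation":[0,0,0],"yaw":0},
    {"hand":0.49,"translation":[0,0,0],"yaw":0},
    {"hand":0.52,"translation":[0,0,0],"yaw":0},
    {"hand":0.55,"translation":[0,0,0],"yaw":0},
    {"hand":0.58,"translation":[0,0,0],"yaw":0},
    {"hand":0.61,"translation":[0,0,0],"yaw":0}
  ]
}}

```text
time_s: 35.78
tcp_pos: [0.648, 0.137, 0.1883]
tcp_rot: [[0.143, 0.99, 0.0], [0.99, -0.143, 0.0], [0.0, 0.0, -1.0]]
wrist_force: [-0.7, -0.3, -0.6]
gripper_width: 0.0515
finger_force: 0.0
```

```bash
python3 - <<'E'
from h import *
s=read_state(); print(s["tcp_pos"],s["wrist_force"],s["gripper_width"])
d=eyes.get_image("side"); W=cloud(d)
h=cv2.cvtColor(d["frame"],cv2.COLOR_RGB2HSV);m=(h[...,0]>85)&(h[...,0]<102)&(h[...,1]>90)&(h[...,2]>60)
P=W[m];P=P[P[:,2]>.13];print("carrier",np.percentile(P,[2,10,50,90,98],axis=0).round(4).tolist())
cv2.imwrite("pics/b2.png",cv2.resize(d["frame"][130:240,220:360,::-1],None,fx=5,fy=5,interpolation=2))
E
```

```text
[0.64802661 0.13700179 0.18829063] [-0.7455934  -0.26308546 -0.56723363] 0.05153718681886072
carrier [[0.6133, 0.1036, 0.1491], [0.6294, 0.1148, 0.1602], [0.6408, 0.1224, 0.1945], [0.6628, 0.1366, 0.2029], [0.6692, 0.143, 0.2493]]
```

View pics/b2.png

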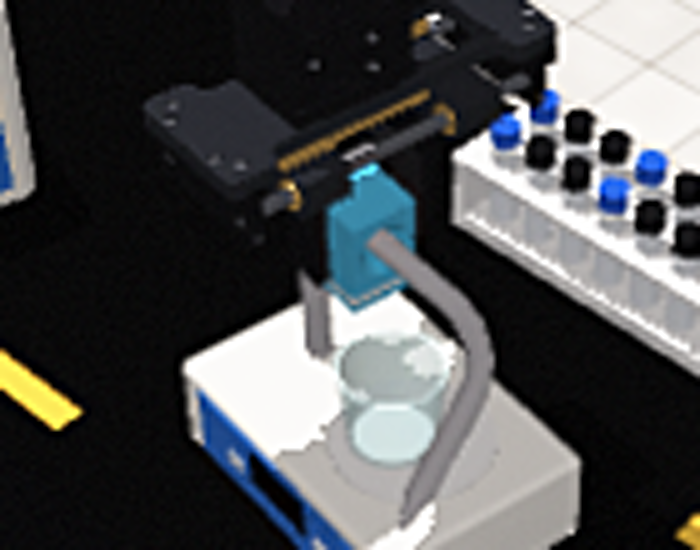

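The carrier hangs upright on the rod, with the gripper at 51 mm and the force near zero. Now I withdraw straight up.

{"method": "carry_out", "body": {
  "rows": [
    {"hand":0.75,"translation":[0,0,0],"yaw":0},
    {"hand":0.75,"translation":[0,0,0],"yaw":0},
    {"hand":0.75,"translation":[0,0,0],"yaw":0},
    {"hand":0.75,"translation":[0,0,-4],"yaw":0},
    {"hand":0.75,"translation":[0,0,-8],"yaw":0},
    {"hand":0.75,"translation":[0,0,-15],"yaw":0},
    {"hand":0.75,"translation":[0,0,-20],"yaw":0},
    {"hand":0.75,"translation":[0,0,-25],"yaw":0}
  ]
}}

```text
time_s: 36.83
tcp_pos: [0.6481, 0.137, 0.2622]
tcp_rot: [[0.143, 0.99, 0.001], [0.99, -0.143, 0.0], [0.0, 0.001, -1.0]]
wrist_force: [-0.2, 0.2, 0.2]
gripper_width: 0.0657
finger_force: 0.0
```

{"method": "carry_out", "body": {
  "rows": [
    {"hand":0.75,"translation":[0,0,-30],"yaw":0},
    {"hand":0.75,"translation":[0,0,-30],"yaw":0},
    {"hand":0.75,"translation":[-40,0,-20],"yaw":0},
    {"hand":0.75,"translation":[-50,0,0],"yaw":0},
    {"hand":0.75,"translation":[-50,0,0],"yaw":0},
    {"hand":0.75,"translation":[-50,0,0],"yaw":0},
    {"hand":0.75,"translation":[-30,0,0],"yaw":0},
    {"hand":0.75,"translation":[0,0,0],"yaw":0}
  ]
}}

```text
time_s: 37.83
tcp_pos: [0.616, -0.0848, 0.3424]
tcp_rot: [[0.149, 0.989, 0.002], [0.989, -0.149, -0.001], [-0.001, 0.003, -1.0]]
wrist_force: [-0.6, 0.1, 0.4]
gripper_width: 0.0654
finger_force: 0.0
```

```bash
python3 - <<'E'
from h import *
s=read_state(); print(s["tcp_pos"],s["wrist_force"],s["time_s"])
o=[]
for n,b in(("side",(220,130,360,240)),("top",(210,170,350,280))):
    d=eyes.get_image(n); W=cloud(d)
    h=cv2.cvtColor(d["frame"],cv2.COLOR_RGB2HSV);m=(h[...,0]>85)&(h[...,0]<102)&(h[...,1]>90)&(h[...,2]>60)
    P=W[m];P=P[(P[:,2]>.13)&(P[:,1]>0)];print(n,len(P),np.percentile(P,[2,10,50,90,98],axis=0).round(4).tolist())
    o.append(cv2.resize(d["frame"][b[1]:b[3],b[0]:b[2],::-1],(400,314),interpolation=2))
cv2.imwrite("pics/b3.png",np.hstack(o))
E
```

```text
[ 0.61602297 -0.08484645  0.34235175] [-0.58160475  0.05518879  0.38382951] 37.825
side 397 [[0.6285, 0.1143, 0.149], [0.6305, 0.1169, 0.1606], [0.6407, 0.1276, 0.1925], [0.6622, 0.1484, 0.2026], [0.6667, 0.1614, 0.2041]]
top 299 [[-0.0207, 0.1165, 0.1349], [-0.0139, 0.1198, 0.1651], [0.6432, 0.1385, 0.1978], [0.6595, 0.6305, 0.2031], [0.6642, 0.6556, 0.2053]]
```

View pics/b3.png

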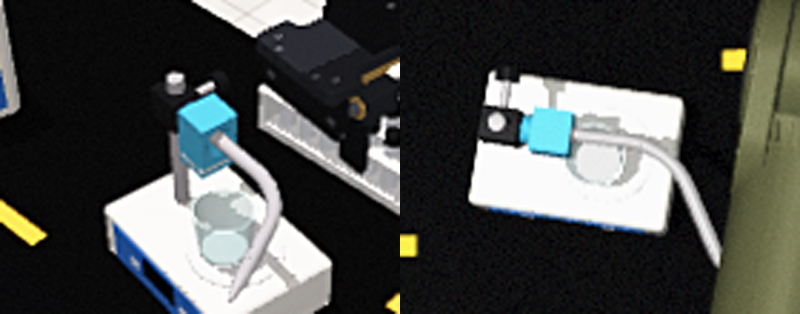

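The carrier hangs upright against the collar: crop side view (208,130), top view (552,130), with the collar at (525,130). I'll do one numeric flushness check.

```bash
python3 - <<'E'
from h import *
u=np.array([.143,.99])
for n in("side","top"):
    d=eyes.get_image(n); W=cloud(d)
    def pts(W,f):
        h=cv2.cvtColor(f,cv2.COLOR_RGB2HSV);m=(h[...,0]>85)&(h[...,0]<102)&(h[...,1]>90)&(h[...,2]>60)
        P=W[m];return P[(P[:,2]>.13)&(P[:,1]>0)&(P[:,0]>.5)&(P[:,1]<.2)]
    P=pts(W,d["frame"]); z=np.load(n+"0.npz"); C=pts(z["W"],z["f"])
    T=P[P[:,2]>.1975]; s=T[:,:2]@u; print(n,"top z",np.median(T[:,2]).round(4),"carrier s",np.percentile(s,[1,5,50,95,99]).round(4),"collar s",np.percentile(C[:,:2]@u,[1,5,50,95,99]).round(4))
    r=cv2.minAreaRect((T[:,:2]*1000).astype(np.float32)); print(r)
E
```

```text
side top z 0.2015 carrier s [0.2056 0.2065 0.2221 0.239  0.241 ] collar s [0.2364 0.2372 0.2429 0.2522 0.2555]
((649.1656494140625, 131.49803161621094), (36.47904968261719, 40.65933609008789), 81.3054428100586)
top top z 0.2005 carrier s [0.2072 0.2086 0.2245 0.2401 0.2417] collar s [0.2385 0.2393 0.2458 0.2516 0.252 ]
((646.5869140625, 136.02667236328125), (40.39878463745117, 38.2861213684082), 80.87088012695312)
```

```bash
python3 -c "
from cell import workorder; print(workorder.close_job())"
```

```text
the job is handed in; nothing more can be done
None
```

The carrier is threaded round the bend and hangs upright, flush against the stop collar to within camera accuracy; I let go, withdrew clear and handed the job in at about 38 s, with force readings at the wrist staying under about 7 N.

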